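Snap the lid onto the open data logger

TASK

The open one of the two small data loggers needs its lid, the loose one with two clip arms that lies on the bench: pick it up, set it squarely over the open housing and press it straight down until both clip arms snap under their catches and the lid sits fully home. Press only as hard as the snap needs, never driving the softly sprung housing down onto its stops. Then let go, leaving everything else on the bench where it stands.

Things in the scene. Friction and masses are not known exactly. Their poses are not given: they have to be found in the camera images.
- lid_grip (a point): Centre of the upright grip ridge on the loose white lid: 44 mm long (lid's x), 14 wide (y), 28 tall; its top is 14 mm above this point. The lid's plate, 87 x 64 x 4 mm, has its upper face 14 mm and its underside 18 mm below this point. The lid starts upright on the feet of its flared skirts, 40 mm below; 95 x 70 mm over all, about 0.1 kg. It fits either way round.
- rim (a point): Centre of the mouth of the open housing (grey, circuit board inside), level with the rim's top, 64 mm over the bench at rest. Rim 76 x 56 mm, x along the long side, z up. Lid fully home: plate on the rim, lid_grip 18 mm above this point (2 mm play), x along x. Skirts and end tabs clear the rim by 1.2 mm a side; their flared feet find it from about 4 mm off.
- housing (a joint): How far the housing has sunk on its sprung mount, m: 0 at rest, 0.016 at its stops; it must stay under 0.015, about 20 N. It starts to give at about 2 N, then sinks about 0.8 mm for every 1 N more, so it goes down with the lid while the lid is pressed.
- clip_a (a joint): Springy clip arm, 18 mm wide, at the lid's +x end, rad: 0 sprung in (normal, also when snapped home), about 0.2 pushed out. Its hook meets the sloping catch on the housing's short end with lid_grip about 27 mm above rim; over 7 mm more the push rises to 10 to 17 N for both arms, then the hooks snap under the ledges, 12 mm below the rim, and the force drops.
- clip_b (a joint): Clip arm at the lid's -x end, as clip_a.
- logger: The open logger's aluminium base plate, 110 x 84 x 10 mm, fixed to the bench, long side along its x; origin at the centre of its underside. It carries the housing on four rubber bellows.
- closed_logger: The other logger, the same with its lid already on (96 mm tall), fixed; leave it alone. Origin at the centre of its underside. Between it and the robot stands a pipette rest 353 mm tall (x 0.27 to 0.43, y -0.10 to 0.07); pipettes hang from the shelf beyond x = 0.53, lowest 0.32 m up: cross the middle of the bench above the rest and short of these, or stay right of it.
- timer: Bystander: bench timer, 62 x 66 x 20 mm; origin at the centre of its underside.
- small_bottle: Bystander: small glass bottle with a screw cap, 56 mm across, 108 mm tall; origin at the centre of its underside.
- petri: Bystander: petri dish, 94 mm across, 14 mm tall; origin at the centre of its underside.
- tape: Bystander: roll of tape lying flat, 96 mm across, 25 mm tall; origin at the centre of its underside.
Mind the look-alikes: they are no part of the job. What is shaped like the part that bears lid_grip but orange is not meant.

How it is judged:
By the outcome, as a careful person would: the job done as asked, in the order asked, and still so for the second after the job is handed in, with the robot touching nothing.
It also fails if it takes over 61 s, if anything falls off the work surface, if the arm or the gripper's body presses on something with over 40 N, if the wrist force passes 120 N, or if a joint passes its speed limit or range.

ROBOT

A 6-joint arm with a two-finger parallel gripper is mounted at the origin on a cart in front of the work surface, level with it; the furniture and walls round the work are solid. World frame = base frame: x ahead of the robot, y to its left, z up, the work surface at z = 0. Lengths are in m, angles in rad, forces in N, time in s.
With the tool pointing down it reaches from about 0.3 to 0.875 m from the base axis. Payload 6.4 kg.
Tool frame: the origin (TCP) lies midway between the tips of the shut fingers; the grasp point (between the pads) lies 19 mm behind it (ctrl.pinch_z is the distance from the TCP to the grasp point, in m); z points along the fingers, y is the line along which they close (so a half turn about z gives the same grasp; the last joint's range is limited). The gripper opens to 85 mm and grips with 20 to 120 N. Pads are 22 mm wide; open, the fingers measure 114 mm over their backs; the gripper's body (76 mm by 85 mm) begins 54 mm behind the grasp point. The pads swing forward as they close: fully open they stand 13 mm farther back than shut.
Start: joints at [-1.54, 0.181, 1.607, -0, 1.354, -0.206], TCP at [0.135, -0.559, 0.231] pointing down, gripper open.
Joint ranges: [-2.99, 2.99], [-0.89, 2.07], [0.3, 2.58], [-1.14, 4.28], [0, 2.63], [-3.12, 3.12]. Speed limits (rad/s): [2.57, 2.57, 3.01, 3.14, 3.14, 3.14].

INTERFACE

Orientations are given as a unit quaternion [w, x, y, z].
In Python, from bench import ctrl gives the robot as it stands.
- The arm moves only by the tool apply_moves, never from a script. Its argument "moves" is a list of rows, each an object with "jaw": the opening, from 0 (shut) to 1 (fully open); "offset": the shift along the tool's x, y, z in mm, a list of three; "rot": the turn, a rotation vector about the tool's x, y, z in degrees, a list of three. In form: [{"jaw": jaw, "offset": [dx, dy, dz], "rot": [ax, ay, az]}, ...]. A call has exactly 5 rows; each row shifts and turns the commanded pose from where the row before left it, along the tool's axes as they then stand; what a row does not reach is not made up. A row lasts 1/8 s, in which the tool goes at most 62.5 mm and 10.7 degrees, less where a joint would pass 70% of its speed; a pose out of reach is approached as far as the arm can. A call is refused whole if a number of a shift passes 62.5 or a number of a turn 10.7, either way. A call with a gripper value outside its range is refused whole. The fingers move at their own pace and stop on an object; the grip force is fixed at half the most. Time passes only in rows, so rows that do not move let the fingers close, or fill a call up. It gives the time, the measured TCP pose, the force, the opening and the grip force at its end, in the units of the state.
- ctrl.get_obs(): the state, without advancing time (a new reading comes with each control period).
- ctrl.camera(name): name is "scene" or "top" or "wrist"; returns (picture, depth): 480x640x3 uint8, red, green, blue; 480x640 float32, m along the optical axis (not along the pixel's ray), 0 where there is no reading.
- ctrl.camera_params(name): a dict with "K" (3x3 intrinsics, pixels), "cam_to_world" (4x4, takes a point from camera to world coordinates); the wrist camera has in their place "mount" (4x4, takes a point from camera to tool coordinates, whose origin is the TCP and whose axes are the flange's). Camera axes: x right, y down, z forward; pixel columns grow to the right and rows downward; lengths in m; the calibration is good to about 2 mm. A picture is of the moment at which its call begins: read the wrist's pose just before it. camera_params takes no time and is no camera call.
- ctrl.hand_in(): hands the job in; it is judged then, once.
Trained networks look in the newest picture that a camera, given by its name, has taken for a name from the list of things; names that differ only in an ending like _2 or _b are one class to them, and where a whole thing is asked for, a point or a joint stands for the part that bears it (a point fixed in the world has none). Each returns a list of dicts, best first, with "score" (0 to 1); they miss things now and then, are a little off and sometimes report something else, mostly with a low value. They report only what shows in the picture. A call takes as long as a camera call. They do not tell look-alikes from the thing itself.
- ctrl.outline_of(camera, target): "region" (480x640 bool, what is visible of it) and "position" ([column, row] in pixels, amid what is visible of it).
The state is a dict: "time_s": time; "q": joint angles; "dq": joint speeds; "joint_efforts": joint torques, N m; "eef_pos": TCP position; "eef_rot": TCP orientation; "wrist_force": force on the tool from outside, world axes, zero at the start; "torque": the same for the moment, N m; "opening": opening from 0.0 (shut) to 1.0 (fully open); "grasp_force": force on a finger pad.
Only numpy, scipy, OpenCV 4.12 (cv2) and the standard library are available. Lean on these libraries where they do the work, as an engineer would, in place of code of your own. Each camera call takes 0.05 s, during which the arm holds its last target. There are 200 camera calls.

## Working session

There is one attempt and no reset: what is moved stays moved. The work goes in short steps, Python scripts to look and compute and a tool call to move; the robot and the scene stay as the last step left them, time stands still between calls to the robot, and variables do not carry over. Pictures are saved under pics/ and viewed, at most 10 in all, crops included, and the job is handed in when it is done.

Besides the shell and the picture viewer there is one more tool, called in YAML: its name, and indented under it one key for each argument. apply_moves: Moves the arm, as the interface text tells. Its arguments: {"type":"object","properties":{"moves":{"type":"array"}},"required":["moves"]}

```bash
mkdir -p pics
cat > h.py <<'E'
import numpy as np, cv2
from bench import ctrl
from scipy.spatial.transform import Rotation as R
def tcp():
    o=ctrl.get_obs(); T=np.eye(4); q=o["eef_rot"]; T[:3,:3]=R.from_quat([q[1],q[2],q[3],q[0]]).as_matrix(); T[:3,3]=o["eef_pos"]; return T
def shot(name):
    T=tcp(); im,d=ctrl.camera(name); p=ctrl.camera_params(name)
    C=T@np.array(p["mount"]) if "mount" in p else np.array(p["cam_to_world"])
    return im,d,np.array(p["K"]),C
def cloud(d,K,C):
    v,u=np.mgrid[:480,:640]
    P=np.stack([(u-K[0,2])/K[0,0]*d,(v-K[1,2])/K[1,1]*d,d],-1)
    return P@C[:3,:3].T+C[:3,3]
def save(n,im): cv2.imwrite("pics/"+n+".png",im[...,::-1])
E
python3 - <<'E'
from h import *
o=ctrl.get_obs(); print(o["eef_pos"],o["eef_rot"],o["opening"]); print(tcp())
for c in("top","scene"):
    im,d,K,C=shot(c); save(c+"1",im); X=cloud(d,K,C)
    np.savez(c+"1.npz",X=X,d=d,im=im)
    for t in("lid_grip","logger","closed_logger","housing","timer","small_bottle","petri","tape"):
        for r in ctrl.outline_of(c,t):
            m=r["region"]&(d>0); 
            print(c,t,round(r["score"],2),np.round(r["position"]),m.sum(),np.round(np.median(X[m],0),3) if m.any() else 0, np.round(np.percentile(X[m][:,2],95),3) if m.any() else 0)
E
```

```text
[ 0.13491049 -0.55836111  0.23036895] [-9.01503235e-04  9.92998099e-01  1.18126857e-01  8.87602120e-05] 0.9996118476415105
[[ 9.72092076e-01  2.34599649e-01 -3.67060440e-05  1.34910487e-01]
 [ 2.34599329e-01 -9.72090466e-01  1.81135193e-03 -5.58361109e-01]
 [ 3.89260931e-04 -1.76941207e-03 -9.99998359e-01  2.30368947e-01]
 [ 0.00000000e+00  0.00000000e+00  0.00000000e+00  1.00000000e+00]]
top lid_grip 0.63 [470. 312.] 1615 [ 0.332 -0.559  0.025] 0.053
top closed_logger 0.96 [191. 240.] 2409 [ 0.485 -0.009  0.066] 0.094
top housing 0.87 [283. 243.] 1167 [ 0.471 -0.186  0.051] 0.065
top timer 0.63 [425. 194.] 909 [ 0.577 -0.494  0.017] 0.02
top small_bottle 0.69 [282. 318.] 684 [ 0.323 -0.19   0.106] 0.109
top petri 0.6 [407. 309.] 1726 [ 0.337 -0.429  0.013] 0.015
top tape 0.91 [323. 169.] 749 [ 0.612 -0.268  0.023] 0.026
top tape 0.2 [281. 317.] 726 [ 0.323 -0.19   0.105] 0.109
scene lid_grip 0.83 [416. 388.] 2625 [ 0.323 -0.574  0.025] 0.052
scene logger 0.84 [267. 241.] 1000 [ 0.451 -0.177  0.051] 0.064
scene closed_logger 0.66 [224. 211.] 2166 [ 0.481 -0.018  0.045] 0.088
scene housing 0.96 [270. 236.] 739 [ 0.456 -0.182  0.055] 0.064
scene timer 0.73 [442. 283.] 980 [ 0.571 -0.501  0.016] 0.019
scene small_bottle 0.68 [226. 273.] 1725 [ 0.313 -0.202  0.064] 0.107
scene petri 0.87 [343. 347.] 2018 [ 0.33  -0.433  0.012] 0.014
```

View pics/top1.png

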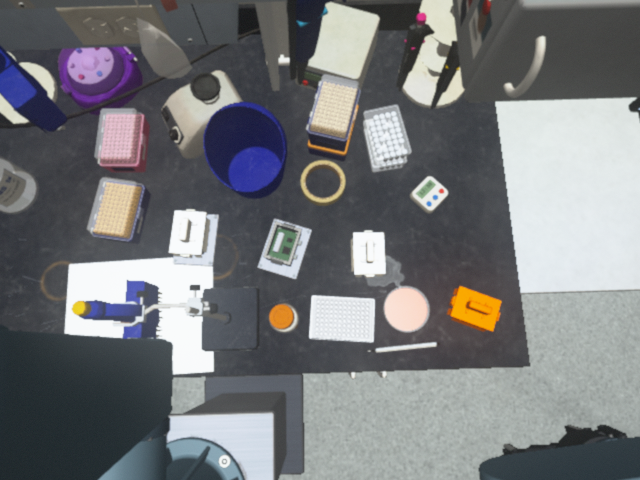

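View pics/scene1.png

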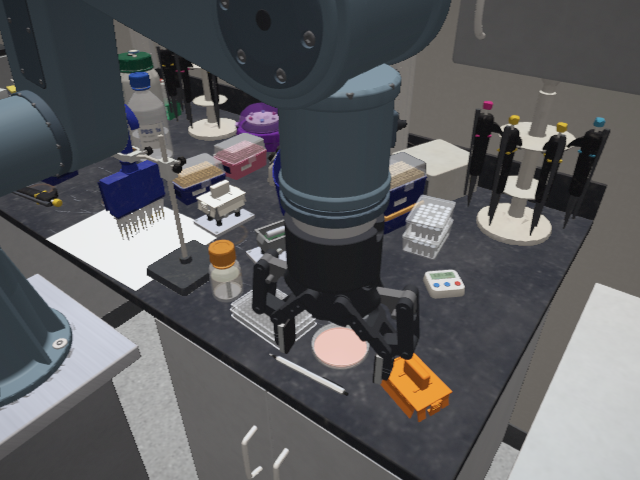

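The top view shows three lid-like things: a loose white lid at (369,253), an orange look-alike at (475,309), and the white lid already on the closed logger at (189,232). I choose (369,253). The open housing is at (285,245). Next I'll measure both and crop in on the choice.

Run:
```python
from h import *
z=np.load("top1.npz"); X=z["X"]; im=z["im"]
def rect(m,n):
    P=X[m]; (c,s,a)=cv2.minAreaRect((P[:,:2]*1000).astype(np.float32)); print(n,m.sum(),np.round(c),np.round(s),round(a,1),"z",np.round(np.percentile(P[:,2],[5,50,95]),4))
v,u=np.mgrid[:480,:640]
b=(u>340)&(u<400)&(v>220)&(v<285)
rect(b&(X[...,2]>.045)&(X[...,2]<.08),"ridge"); rect(b&(X[...,2]>.018)&(X[...,2]<.032),"plate")
b=(u>250)&(u<320)&(v>210)&(v<285)
rect(b&(X[...,2]>.058)&(X[...,2]<.08),"rim"); rect(b&(X[...,2]>.005)&(X[...,2]<.08),"base")
for k,(x0,x1,y0,y1) in enumerate([(340,410,215,290),(245,325,205,290)]):
    save("crop%d"%k,cv2.resize(im[y0:y1,x0:x1],(400,400)))
a=[cv2.imread(f"pics/crop{k}.png") for k in(0,1)]; cv2.imwrite("pics/crops.png",np.hstack(a))
```

```text
ridge 160 [ 452. -359.] [14. 44.] 87.5 z [0.0485 0.0524 0.0552]
plate 1175 [ 452. -359.] [65. 95.] 88.9 z [0.0222 0.025  0.0277]
rim 470 [ 470. -186.] [56. 79.] 71.7 z [0.0586 0.0623 0.0653]
base 2072 [ 471. -185.] [ 84. 110.] 71.2 z [0.0073 0.0452 0.0638]
```

View pics/crops.png

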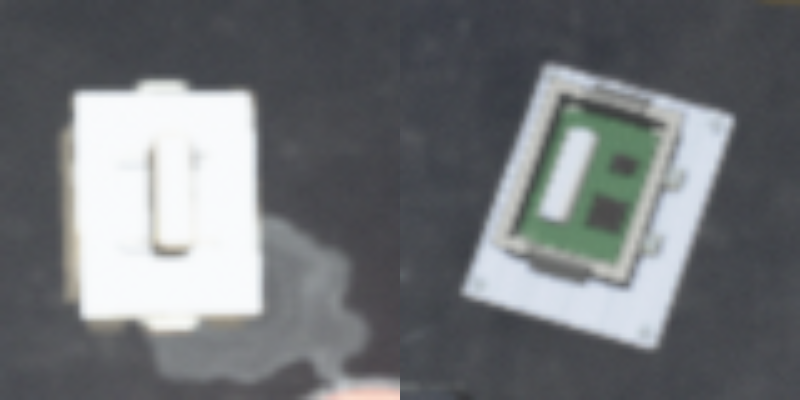

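Left crop: the loose white lid, upright, with its ridge at (175,195). Right crop: the open housing with its board, turned about -18°. Before crossing I'll check how high the arm and the pipette rest stand.

Run:
```python
from h import *
for c in("top","scene"):
    z=np.load(c+"1.npz"); X=z["X"]; d=z["d"]
    pts=[(80,380),(130,420),(85,308),(195,305),(130,320),(230,320),(190,460),(570,440),(530,460)] if c=="top" else [(263,20),(335,100),(335,180),(330,240),(330,20),(400,20),(150,40),(30,150),(175,160),(185,250),(160,60),(60,100)]
    for u,v in pts: print(c,(u,v),np.round(X[v,u],3),round(float(d[v,u]),2))
    m=(X[...,2]>.15)&(X[...,2]<.4)&(X[...,0]>.2)&(X[...,0]<.5)&(X[...,1]>-.2)&(X[...,1]<.12)&(d>0)
    if m.any(): print("rest",m.sum(),X[m].min(0),X[m].max(0))
```

```text
top (80, 380) [ 0.263 -0.117  0.65 ] 0.27
top (130, 420) [ 0.221 -0.096  0.522] 0.38
top (85, 308) [0.331 0.041 0.35 ] 0.57
top (195, 305) [ 0.34  -0.066  0.232] 0.69
top (130, 320) [0.322 0.041 0.21 ] 0.71
top (230, 320) [ 0.327 -0.077  0.018] 0.9
top (190, 460) [ 0.074 -0.009  0.023] 0.83
top (570, 440) [ 0.164 -0.537  0.378] 0.51
top (530, 460) [ 0.19  -0.414  0.56 ] 0.34
rest 4236 [ 0.20003624 -0.09702719  0.15005805] [0.39021181 0.06806792 0.39986044]
scene (263, 20) [ 0.07  -0.56   0.549] 0.24
scene (335, 100) [ 0.101 -0.582  0.505] 0.27
scene (335, 180) [ 0.102 -0.581  0.454] 0.31
scene (330, 240) [ 0.106 -0.575  0.404] 0.34
scene (330, 20) [ 0.072 -0.598  0.553] 0.22
scene (400, 20) [ 0.133 -0.601  0.544] 0.26
scene (150, 40) [0.979 0.837 0.189] 1.73
scene (30, 150) [ 0.136 -0.054  0.32 ] 0.66
scene (175, 160) [ 0.35  -0.068  0.226] 0.85
scene (185, 250) [ 0.332 -0.072  0.046] 0.94
scene (160, 60) [0.742 0.47  0.228] 1.37
scene (60, 100) [ 0.192 -0.063  0.375] 0.66
rest 7328 [ 0.20002039 -0.09930348  0.15000069] [0.3845161  0.06838113 0.39995546]
```

apply_moves:
  moves:
    - {"jaw": 1,"offset": [62,0,0],"rot": [0,0,4]}
    - {"jaw": 1,"offset": [62,0,0],"rot": [0,0,4]}
    - {"jaw": 1,"offset": [62,0,0],"rot": [0,0,4]}
    - {"jaw": 1,"offset": [60,-60,0],"rot": [0,0,0]}
    - {"jaw": 1,"offset": [0,-60,0],"rot": [0,0,0]}

```text
time_s: 1.52
eef_pos: [0.3618, -0.4215, 0.2308]
eef_rot: [-0.0, 1.0, 0.015, 0.0]
wrist_force: [-0.1, -0.8, 1.2]
opening: 1.004
grasp_force: 0.0
```

apply_moves:
  moves:
    - {"jaw": 1,"offset": [50,-30,0],"rot": [0,0,0]}
    - {"jaw": 1,"offset": [30,-30,0],"rot": [0,0,0]}
    - {"jaw": 1,"offset": [0,0,0],"rot": [0,0,0]}
    - {"jaw": 1,"offset": [0,0,0],"rot": [0,0,0]}
    - {"jaw": 1,"offset": [0,0,0],"rot": [0,0,0]}

```text
time_s: 2.15
eef_pos: [0.437, -0.3615, 0.2313]
eef_rot: [0.0, 1.0, 0.013, -0.0]
wrist_force: [-0.2, -0.1, 0.1]
opening: 1.003
grasp_force: 0.0
```

```bash
cat >> h.py <<'E'
def fit(X,d,box,z0,z1,n):
    m=(d>0)&(X[...,0]>box[0])&(X[...,0]<box[1])&(X[...,1]>box[2])&(X[...,1]<box[3])&(X[...,2]>z0)&(X[...,2]<z1)
    m=cv2.morphologyEx(m.astype(np.uint8),cv2.MORPH_OPEN,np.ones((3,3),np.uint8))>0
    P=X[m]
    if len(P)<20: print(n,"few",len(P)); return m
    c,s,a=cv2.minAreaRect((P[:,:2]*1000).astype(np.float32))
    if s[0]<s[1]: a-=90
    a=(a+90)%180-90
    print(n,len(P),"c",np.round(c,1),"size",np.round(s,1),"long-axis deg",round(a,1),"z",np.round(np.percentile(P[:,2],[5,50,95]),4)); return m
E
python3 - <<'E'
from h import *
T=tcp(); print(np.round(T,4)); im,d,K,C=shot("wrist"); print(np.round(ctrl.camera_params("wrist")["mount"],3)); X=cloud(d,K,C); save("w1",im)
fit(X,d,(.40,.52,-.43,-.29),.045,.07,"ridge")
fit(X,d,(.40,.52,-.43,-.29),.0205,.032,"plate")
fit(X,d,(.40,.56,-.26,-.1),.056,.08,"rim")
fit(X,d,(.39,.56,-.27,-.1),.006,.013,"base")
E
```

```text
[[ 9.997e-01  2.590e-02 -2.000e-04  4.370e-01]
 [ 2.590e-02 -9.997e-01 -2.000e-04 -3.615e-01]
 [-2.000e-04  2.000e-04 -1.000e+00  2.313e-01]
 [ 0.000e+00  0.000e+00  0.000e+00  1.000e+00]]
[[ 0.001 -0.952 -0.306  0.078]
 [ 1.     0.001  0.001  0.001]
 [-0.001 -0.306  0.952 -0.143]
 [ 0.     0.     0.     1.   ]]
ridge 742 c [ 454.  -360.5] size [13.9 43.7] long-axis deg -1.0 z [0.0517 0.054  0.0553]
plate 5201 c [ 453.9 -360.5] size [64.4 95.5] long-axis deg -1.2 z [0.025  0.0264 0.0278]
rim 3250 c [ 472.3 -187.5] size [57.  81.7] long-axis deg -19.0 z [0.0574 0.0634 0.0652]
base 4045 c [ 450.1 -177.3] size [ 93.7 165.2] long-axis deg -24.2 z [0.0085 0.0103 0.0117]
```

View pics/w1.png

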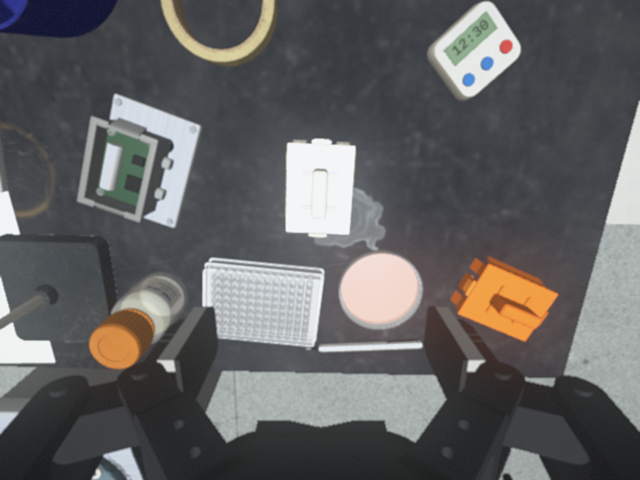

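The wrist view shows the white lid at (320,188) and the open housing at (130,165), and the measured sizes match. I'll descend over the lid.

apply_moves:
  moves:
    - {"jaw": 1,"offset": [9,0,40],"rot": [0,0,2.6]}
    - {"jaw": 1,"offset": [8,-0.5,60],"rot": [0,0,0]}
    - {"jaw": 1,"offset": [0,0,50],"rot": [0,0,0]}
    - {"jaw": 1,"offset": [0,0,20],"rot": [0,0,0]}
    - {"jaw": 1,"offset": [0,0,0],"rot": [0,0,0]}

```text
time_s: 2.82
eef_pos: [0.4539, -0.36, 0.0605]
eef_rot: [-0.001, 1.0, -0.01, -0.001]
wrist_force: [-0.0, 0.7, 0.6]
opening: 1.002
grasp_force: 0.0
```

Run:
```python
from h import *
T=tcp(); print(np.round(T,4)); im,d,K,C=shot("wrist"); X=cloud(d,K,C)
fit(X,d,(.40,.52,-.43,-.29),.045,.07,"ridge")
fit(X,d,(.40,.52,-.43,-.29),.0205,.032,"plate")
```

```text
[[ 0.9998 -0.019  -0.0015  0.4539]
 [-0.019  -0.9998  0.0017 -0.36  ]
 [-0.0015 -0.0017 -1.      0.0605]
 [ 0.      0.      0.      1.    ]]
ridge 2621 c [ 454.3 -360.4] size [14. 44.] long-axis deg -0.6 z [0.0508 0.054  0.0552]
plate 15438 c [ 453.5 -360.5] size [64.2 96.3] long-axis deg -1.1 z [0.0252 0.0263 0.0275]
```

Aligned. Down 31 mm more, then close.

apply_moves:
  moves:
    - {"jaw": 1,"offset": [0,0.4,20],"rot": [0,0,0]}
    - {"jaw": 1,"offset": [0,0,11],"rot": [0,0,0]}
    - {"jaw": 1,"offset": [0,0,0],"rot": [0,0,0]}
    - {"jaw": 0.4,"offset": [0,0,0],"rot": [0,0,0]}
    - {"jaw": 0,"offset": [0,0,0],"rot": [0,0,0]}

```text
time_s: 3.5
eef_pos: [0.455, -0.3607, 0.0308]
eef_rot: [0.0, 1.0, -0.009, 0.0]
wrist_force: [0.0, 0.7, 0.2]
opening: 0.604
grasp_force: 0.0
```

apply_moves:
  moves:
    - {"jaw": 0,"offset": [0,0,0],"rot": [0,0,0]}
    - {"jaw": 0,"offset": [0,0,0],"rot": [0,0,0]}
    - {"jaw": 0,"offset": [0,0,0],"rot": [0,0,0]}
    - {"jaw": 0,"offset": [0,0,0],"rot": [0,0,0]}
    - {"jaw": 0,"offset": [0,0,0],"rot": [0,0,0]}

```text
time_s: 4.12
eef_pos: [0.455, -0.3607, 0.0307]
eef_rot: [0.0, 1.0, -0.009, 0.0]
wrist_force: [-0.1, 0.1, 4.9]
opening: 0.146
grasp_force: 59.3
```

apply_moves:
  moves:
    - {"jaw": 0,"offset": [0,0,-30],"rot": [0,0,0]}
    - {"jaw": 0,"offset": [0,0,-60],"rot": [0,0,0]}
    - {"jaw": 0,"offset": [0,-30,-40],"rot": [0,0,0]}
    - {"jaw": 0,"offset": [10,-50,0],"rot": [0,0,0]}
    - {"jaw": 0,"offset": [5,-50,0],"rot": [0,0,0]}

```text
time_s: 4.75
eef_pos: [0.472, -0.2294, 0.1605]
eef_rot: [0.0, 1.0, -0.009, 0.0]
wrist_force: [0.5, 0.4, -1.6]
opening: 0.148
grasp_force: 58.9
```

apply_moves:
  moves:
    - {"jaw": 0,"offset": [-1,-44,0],"rot": [0,0,0]}
    - {"jaw": 0,"offset": [0,0,0],"rot": [0,0,9]}
    - {"jaw": 0,"offset": [0,0,0],"rot": [0,0,9]}
    - {"jaw": 0,"offset": [0,0,0],"rot": [0,0,0]}
    - {"jaw": 0,"offset": [0,0,0],"rot": [0,0,0]}

```text
time_s: 5.38
eef_pos: [0.4715, -0.1866, 0.1599]
eef_rot: [-0.0, 0.986, -0.164, -0.0]
wrist_force: [0.0, 0.6, -0.3]
opening: 0.151
grasp_force: 58.9
```

Run:
```python
from h import *
T=tcp(); print(np.round(T,4)); im,d,K,C=shot("wrist"); X=cloud(d,K,C); save("w2",im)
def go(X,d):
    fit(X,d,(.40,.56,-.27,-.1),.170,.192,"ridge")
    fit(X,d,(.39,.56,-.27,-.1),.140,.158,"plate")
    fit(X,d,(.38,.58,-.30,-.08),.058,.075,"rim")
    fit(X,d,(.38,.58,-.28,-.08),.006,.013,"base")
go(X,d)
im,d,K,C=shot("top"); X=cloud(d,K,C); save("t2",im); print("top"); go(X,d)
im,d,K,C=shot("scene"); X=cloud(d,K,C); save("s2",im); print("scene"); go(X,d)
```

```text
[[ 9.462e-01 -3.235e-01 -7.000e-04  4.715e-01]
 [-3.235e-01 -9.462e-01  5.000e-04 -1.866e-01]
 [-8.000e-04 -3.000e-04 -1.000e+00  1.599e-01]
 [ 0.000e+00  0.000e+00  0.000e+00  1.000e+00]]
ridge 5701 c [ 471.1 -187.8] size [38.4 38.7] long-axis deg -65.4 z [0.1732 0.1832 0.1893]
plate 13432 c [ 470.7 -187.4] size [64.2 95.6] long-axis deg -19.0 z [0.1536 0.1555 0.1565]
rim 915 c [ 531.  -160.9] size [147.   22.6] long-axis deg 54.7 z [0.0596 0.064  0.0655]
base 3134 c [ 449.9 -165.1] size [ 87.9 185.1] long-axis deg -30.9 z [0.009  0.0103 0.0117]
top
ridge 75 c [ 454.4 -181.9] size [15.4 14.4] long-axis deg 59.2 z [0.1726 0.1816 0.1842]
plate 613 c [ 465.6 -190. ] size [55.6 91.4] long-axis deg -20.2 z [0.1504 0.1542 0.1566]
rim 20 c [ 432.3 -197.5] size [7.8 8.3] long-axis deg -2.8 z [0.0609 0.0628 0.0644]
base 586 c [ 461.2 -182.5] size [83.4 90.3] long-axis deg -18.4 z [0.0066 0.009  0.0117]
scene
ridge 244 c [ 464.8 -191.4] size [28.5 40.8] long-axis deg -49.0 z [0.1717 0.1809 0.1899]
plate 859 c [ 468.5 -188.9] size [66.7 96.1] long-axis deg -24.0 z [0.1424 0.1538 0.1556]
rim 297 c [ 469.5 -186.8] size [58.6 75.9] long-axis deg -20.2 z [0.0586 0.0623 0.0644]
base 815 c [ 499.9 -202.3] size [ 87.1 179. ] long-axis deg -23.0 z [0.0068 0.009  0.011 ]
```

View pics/w2.png

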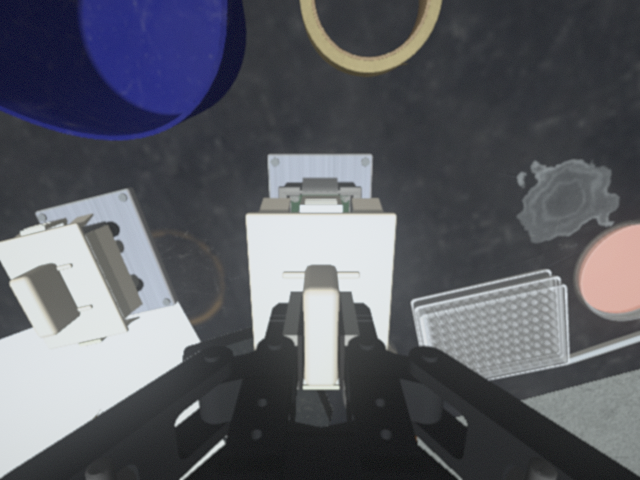

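The lid hangs square in the jaws at (320,290), with the housing's far end showing behind it at (320,200). I'll measure the rest offset in the tool frame from this same view.

Run:
```python
from h import *
T=tcp(); im,d,K,C=shot("wrist"); X=cloud(d,K,C)
Y=((X-T[:3,3])@T[:3,:3])*1000; z=X[...,2]
def ext(n,z0,z1,xr,yr):
    m=(d>0)&(z>z0)&(z<z1)&(Y[...,0]>xr[0])&(Y[...,0]<xr[1])&(abs(Y[...,1])<yr)
    m=cv2.morphologyEx(m.astype(np.uint8),cv2.MORPH_OPEN,np.ones((2,2),np.uint8))>0
    P=Y[m]; print(n,len(P),"tx max",np.round(np.percentile(P[:,0],[95,99,100]),1),"min",P[:,0].min().round(1),"ty",np.round(np.percentile(P[:,1],[0,1,99,100]),1))
    return P
ext("plate",.152,.158,(-60,60),50)
P=ext("rim",.0615,.0665,(0,60),42)
for a in range(24,46,2):
    s=P[(P[:,0]>a)&(P[:,0]<=a+2)]
    if len(s): print(a,len(s),s[:,1].min().round(1),s[:,1].max().round(1))
b=ext("base",.007,.013,(35,70),60)
for sgn in(-1,1):
  for a in(40,44,48,52):
    s=b[(b[:,0]>a)&(b[:,0]<=a+3)]
    if len(s): print("base",a,s[:,1].min().round(1),s[:,1].max().round(1))
  break
for a in range(-40,41,10):
    s=b[abs(b[:,1]-a)<2]
    if len(s): print("base far edge at ty",a,s[:,0].max().round(1))
```

```text
plate 13016 tx max [42.2 46.  78.3] min -180.1 ty [-30.6 -29.9  64.7  67.4]
rim 741 tx max [45.8 46.2 78.3] min 21.0 ty [-26.8 -26.6  34.2  35. ]
24 2 34.2 34.2
26 7 -22.9 35.0
28 23 -22.9 23.1
30 19 -26.8 27.4
32 136 -26.8 27.4
34 242 -26.8 27.6
36 234 -26.7 28.1
38 18 -16.0 26.6
42 3 -18.8 20.3
44 24 -19.1 20.6
base 2640 tx max [54.2 54.9 78.3] min 32.8 ty [-41.1 -39.9  42.8  44.2]
base 40 -40.7 43.9
base 44 -40.4 43.8
base 48 -40.9 43.5
base 52 -40.9 43.2
base far edge at ty -40 54.8
base far edge at ty -30 54.9
base far edge at ty -20 55.0
base far edge at ty -10 55.0
base far edge at ty 0 78.3
base far edge at ty 10 54.9
base far edge at ty 20 55.0
base far edge at ty 30 55.0
base far edge at ty 40 55.0
```

apply_moves:
  moves:
    - {"jaw": 0,"offset": [0.5,0,20],"rot": [0,0,0]}
    - {"jaw": 0,"offset": [0,0,25],"rot": [0,0,0]}
    - {"jaw": 0,"offset": [0,0,15],"rot": [0,0,0]}
    - {"jaw": 0,"offset": [0,0,6],"rot": [0,0,0]}
    - {"jaw": 0,"offset": [0,0,0],"rot": [0,0,0]}

```text
time_s: 6.2
eef_pos: [0.4723, -0.1869, 0.0943]
eef_rot: [-0.0, 0.986, -0.165, -0.0]
wrist_force: [0.4, -1.0, -0.7]
opening: 0.151
grasp_force: 58.9
```

apply_moves:
  moves:
    - {"jaw": 0,"offset": [0,0,2],"rot": [0,0,0]}
    - {"jaw": 0,"offset": [0,0,2],"rot": [0,0,0]}
    - {"jaw": 0,"offset": [0,0,2],"rot": [0,0,0]}
    - {"jaw": 0,"offset": [0,0,2],"rot": [0,0,0]}
    - {"jaw": 0,"offset": [0,0,0],"rot": [0,0,0]}

```text
time_s: 6.82
eef_pos: [0.4721, -0.1867, 0.0861]
eef_rot: [-0.0, 0.986, -0.165, -0.0]
wrist_force: [0.1, -1.0, -1.7]
opening: 0.151
grasp_force: 58.9
```

apply_moves:
  moves:
    - {"jaw": 0,"offset": [0,0,1.5],"rot": [0,0,0]}
    - {"jaw": 0,"offset": [0,0,1.5],"rot": [0,0,0]}
    - {"jaw": 0,"offset": [0,0,1.5],"rot": [0,0,0]}
    - {"jaw": 0,"offset": [0,0,1.5],"rot": [0,0,0]}
    - {"jaw": 0,"offset": [0,0,0],"rot": [0,0,0]}

```text
time_s: 7.45
eef_pos: [0.4728, -0.1871, 0.0807]
eef_rot: [0.0, 0.986, -0.165, 0.001]
wrist_force: [1.2, -0.1, 3.2]
opening: 0.151
grasp_force: 59.2
```

Run:
```python
from h import *
im,d,K,C=shot("scene"); save("s3",cv2.resize(im[180:280,210:330],(720,600),interpolation=cv2.INTER_CUBIC))
```

```text
(no output)
```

View pics/s3.png

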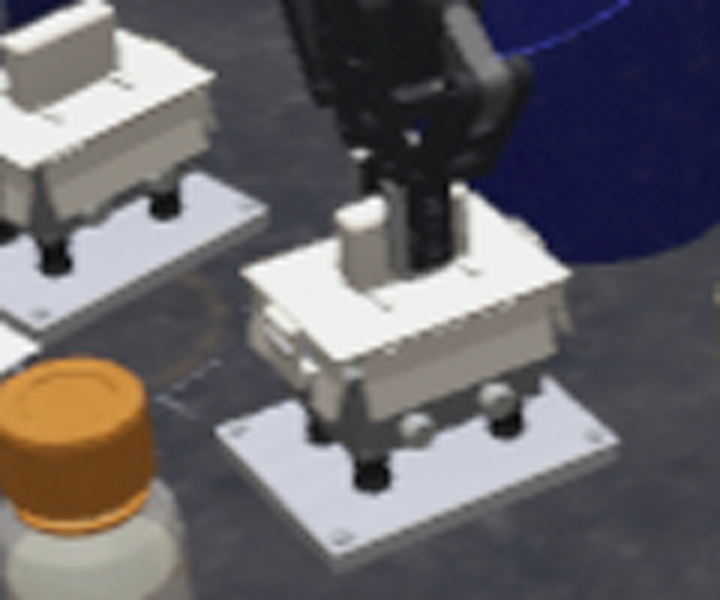

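The lid sits square over the housing, skirts outside the rim at (440,380), clip arm near (290,340) at its catch. I'll press on in 1 mm steps.

apply_moves:
  moves:
    - {"jaw": 0,"offset": [0,0,1],"rot": [0,0,0]}
    - {"jaw": 0,"offset": [0,0,1],"rot": [0,0,0]}
    - {"jaw": 0,"offset": [0,0,1],"rot": [0,0,0]}
    - {"jaw": 0,"offset": [0,0,1],"rot": [0,0,0]}
    - {"jaw": 0,"offset": [0,0,1],"rot": [0,0,0]}

```text
time_s: 8.12
eef_pos: [0.4727, -0.1871, 0.0758]
eef_rot: [0.0, 0.986, -0.165, 0.0]
wrist_force: [1.1, 0.1, 7.5]
opening: 0.146
grasp_force: 59.9
```

apply_moves:
  moves:
    - {"jaw": 0,"offset": [0,0,1],"rot": [0,0,0]}
    - {"jaw": 0,"offset": [0,0,1],"rot": [0,0,0]}
    - {"jaw": 0,"offset": [0,0,1],"rot": [0,0,0]}
    - {"jaw": 0,"offset": [0,0,1],"rot": [0,0,0]}
    - {"jaw": 0,"offset": [0,0,0],"rot": [0,0,0]}

```text
time_s: 8.75
eef_pos: [0.4728, -0.1872, 0.0722]
eef_rot: [0.0, 0.986, -0.165, 0.001]
wrist_force: [-0.3, -0.2, 10.0]
opening: 0.15
grasp_force: 60.3
```

apply_moves:
  moves:
    - {"jaw": 0,"offset": [0,0,1],"rot": [0,0,0]}
    - {"jaw": 0,"offset": [0,0,1],"rot": [0,0,0]}
    - {"jaw": 0,"offset": [0,0,1],"rot": [0,0,0]}
    - {"jaw": 0,"offset": [0,0,0],"rot": [0,0,0]}
    - {"jaw": 0,"offset": [0,0,0],"rot": [0,0,0]}

```text
time_s: 9.38
eef_pos: [0.473, -0.1874, 0.0695]
eef_rot: [0.0, 0.986, -0.165, 0.001]
wrist_force: [-0.2, 0.8, 11.6]
opening: 0.152
grasp_force: 60.5
```

apply_moves:
  moves:
    - {"jaw": 0,"offset": [0,0,1],"rot": [0,0,0]}
    - {"jaw": 0,"offset": [0,0,1],"rot": [0,0,0]}
    - {"jaw": 0,"offset": [0,0,0],"rot": [0,0,0]}
    - {"jaw": 0,"offset": [0,0,0],"rot": [0,0,0]}
    - {"jaw": 0,"offset": [0,0,0],"rot": [0,0,0]}

```text
time_s: 10.0
eef_pos: [0.4731, -0.1874, 0.0676]
eef_rot: [0.0, 0.986, -0.165, 0.001]
wrist_force: [-0.0, 0.3, 13.3]
opening: 0.151
grasp_force: 60.7
```

apply_moves:
  moves:
    - {"jaw": 0,"offset": [0,0,1],"rot": [0,0,0]}
    - {"jaw": 0,"offset": [0,0,0],"rot": [0,0,0]}
    - {"jaw": 0,"offset": [0,0,0],"rot": [0,0,0]}
    - {"jaw": 0,"offset": [0,0,0],"rot": [0,0,0]}
    - {"jaw": 0,"offset": [0,0,0],"rot": [0,0,0]}

```text
time_s: 10.62
eef_pos: [0.4732, -0.1875, 0.0667]
eef_rot: [0.001, 0.986, -0.165, 0.001]
wrist_force: [-0.3, 0.3, 13.1]
opening: 0.149
grasp_force: 60.8
```

apply_moves:
  moves:
    - {"jaw": 0,"offset": [0,0,1],"rot": [0,0,0]}
    - {"jaw": 0,"offset": [0,0,0],"rot": [0,0,0]}
    - {"jaw": 0,"offset": [0,0,0],"rot": [0,0,0]}
    - {"jaw": 0,"offset": [0,0,0],"rot": [0,0,0]}
    - {"jaw": 0,"offset": [0,0,0],"rot": [0,0,0]}

```text
time_s: 11.25
eef_pos: [0.4733, -0.1876, 0.0659]
eef_rot: [0.001, 0.986, -0.165, 0.001]
wrist_force: [-1.1, 0.5, 14.3]
opening: 0.152
grasp_force: 60.9
```

apply_moves:
  moves:
    - {"jaw": 0,"offset": [0,0,1],"rot": [0,0,0]}
    - {"jaw": 0,"offset": [0,0,0],"rot": [0,0,0]}
    - {"jaw": 0,"offset": [0,0,0],"rot": [0,0,0]}
    - {"jaw": 0,"offset": [0,0,0],"rot": [0,0,0]}
    - {"jaw": 0,"offset": [0,0,0],"rot": [0,0,0]}

```text
time_s: 11.88
eef_pos: [0.4733, -0.1876, 0.0649]
eef_rot: [0.001, 0.986, -0.165, 0.001]
wrist_force: [-0.6, 1.6, 15.2]
opening: 0.15
grasp_force: 61.0
```

Run:
```python
from h import *
T=tcp(); print(T[:3,3]); im,d,K,C=shot("wrist"); X=cloud(d,K,C)
Y=((X-T[:3,3])@T[:3,:3])*1000
m=(d>0)&(Y[...,0]>20)&(Y[...,0]<40)&(abs(Y[...,1])<28)&(X[...,2]>.05)
print("plate top z",np.percentile(X[m][:,2],[5,50,95]))
for a in(-25,0,25):
    s=m&(abs(Y[...,1]-a)<4); print(a,np.median(X[s][:,2]))
im,d,K,C=shot("scene"); save("s4",cv2.resize(im[180:280,210:330],(720,600),interpolation=cv2.INTER_CUBIC))
```

```text
[ 0.47334007 -0.18759103  0.06493339]
plate top z [0.05972939 0.06079428 0.0855794 ]
-25 0.06064560664965733
0 0.06120714222357085
25 0.06068455130118633
```

View pics/s4.png

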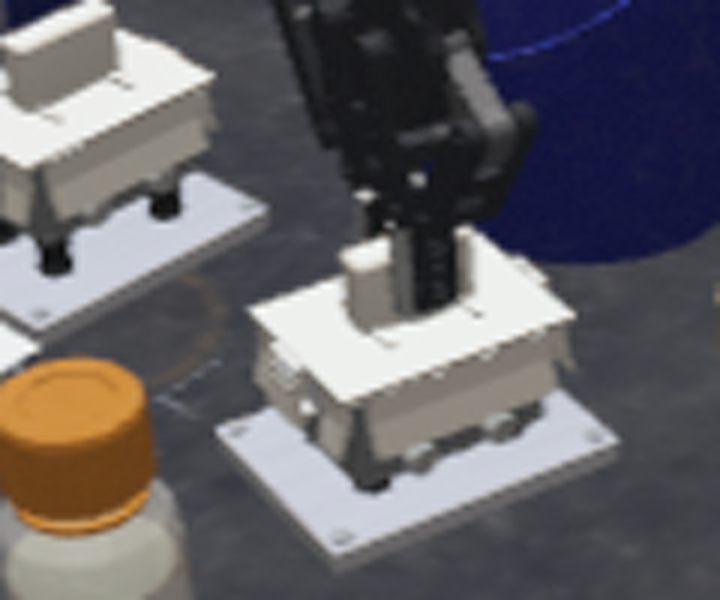

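The lid is level and hasn't slipped in the grip. By the spring figures it is about 21 mm above the rim, just short of the snap, so I'll continue gently.

apply_moves:
  moves:
    - {"jaw": 0,"offset": [0,0,1],"rot": [0,0,0]}
    - {"jaw": 0,"offset": [0,0,0],"rot": [0,0,0]}
    - {"jaw": 0,"offset": [0,0,0],"rot": [0,0,0]}
    - {"jaw": 0,"offset": [0,0,0],"rot": [0,0,0]}
    - {"jaw": 0,"offset": [0,0,0],"rot": [0,0,0]}

```text
time_s: 12.6
eef_pos: [0.4733, -0.1876, 0.0636]
eef_rot: [0.001, 0.986, -0.165, 0.001]
wrist_force: [1.0, -0.4, 11.2]
opening: 0.149
grasp_force: 61.3
```

apply_moves:
  moves:
    - {"jaw": 0,"offset": [0,0,0.6],"rot": [0,0,0]}
    - {"jaw": 0,"offset": [0,0,0],"rot": [0,0,0]}
    - {"jaw": 0,"offset": [0,0,0],"rot": [0,0,0]}
    - {"jaw": 0,"offset": [0,0,0],"rot": [0,0,0]}
    - {"jaw": 0,"offset": [0,0,0],"rot": [0,0,0]}

```text
time_s: 13.22
eef_pos: [0.4733, -0.1876, 0.0631]
eef_rot: [0.001, 0.986, -0.165, 0.001]
wrist_force: [0.5, -0.5, 12.1]
opening: 0.153
grasp_force: 61.3
```

The force dropped from 15.2 to 11.2 N, which looks like the snap. I'll unload, open, back off and check.

apply_moves:
  moves:
    - {"jaw": 0,"offset": [0,0,-3],"rot": [0,0,0]}
    - {"jaw": 0,"offset": [0,0,-3],"rot": [0,0,0]}
    - {"jaw": 0,"offset": [0,0,-2],"rot": [0,0,0]}
    - {"jaw": 0,"offset": [0,0,0],"rot": [0,0,0]}
    - {"jaw": 0,"offset": [0,0,0],"rot": [0,0,0]}

```text
time_s: 13.85
eef_pos: [0.4726, -0.1871, 0.0698]
eef_rot: [0.0, 0.986, -0.165, 0.0]
wrist_force: [3.0, -2.1, 3.5]
opening: 0.155
grasp_force: 60.4
```

```bash
cat > chk.py <<'E'
from h import *
T=tcp(); print(T[:3,3]); im,d,K,C=shot("wrist"); X=cloud(d,K,C); save("wf",im)
c=np.array([.472,-.187]); a=np.radians(-19); ax=np.array([np.cos(a),np.sin(a)]); ay=np.array([-ax[1],ax[0]])
L=np.stack([(X[...,:2]-c)@ax,(X[...,:2]-c)@ay],-1)*1000
for n,x0,x1,y0,y1 in(("+x",28,40,-28,28),("-x",-40,-28,-28,28),("+y",-15,15,15,28),("-y",-15,15,-28,-15)):
    m=(d>0)&(L[...,0]>x0)&(L[...,0]<x1)&(L[...,1]>y0)&(L[...,1]<y1)&(X[...,2]<.09)&(X[...,2]>.04)
    print(n,m.sum(),np.round(np.median(X[m][:,2]),4) if m.any() else 0)
E
python3 chk.py
```

```text
[ 0.47256664 -0.18712064  0.06981146]
+x 3507 0.0655
-x 0 0
+y 1283 0.0656
-y 1215 0.0657
```

apply_moves:
  moves:
    - {"jaw": 0,"offset": [0,0,-1.5],"rot": [0,0,0]}
    - {"jaw": 0,"offset": [0,0,0],"rot": [0,0,0]}
    - {"jaw": 0.5,"offset": [0,0,0],"rot": [0,0,0]}
    - {"jaw": 1,"offset": [0,0,0],"rot": [0,0,0]}
    - {"jaw": 1,"offset": [0,0,0],"rot": [0,0,0]}

```text
time_s: 14.52
eef_pos: [0.4716, -0.1863, 0.0706]
eef_rot: [-0.0, 0.986, -0.165, -0.001]
wrist_force: [-0.2, -0.2, 0.2]
opening: 0.78
grasp_force: 0.0
```

apply_moves:
  moves:
    - {"jaw": 1,"offset": [0,0,0],"rot": [0,0,0]}
    - {"jaw": 1,"offset": [0,0,-15],"rot": [0,0,0]}
    - {"jaw": 1,"offset": [0,0,-40],"rot": [0,0,0]}
    - {"jaw": 1,"offset": [-50,0,-50],"rot": [0,0,0]}
    - {"jaw": 1,"offset": [0,0,0],"rot": [0,0,0]}

```text
time_s: 15.15
eef_pos: [0.4313, -0.1732, 0.1754]
eef_rot: [0.002, 0.986, -0.165, 0.004]
wrist_force: [1.0, -0.6, -0.2]
opening: 0.999
grasp_force: 0.0
```

```bash
python3 chk.py
python3 - <<'E'
from h import *
im,d,K,C=shot("scene"); a=cv2.resize(im[180:280,210:330],(400,333),interpolation=cv2.INTER_CUBIC)
w=cv2.imread("pics/wf.png")[...,::-1]; save("f",np.hstack([a[:300],cv2.resize(w,(400,300))]))
E
```

```text
[ 0.43133053 -0.17317608  0.17537133]
+x 1525 0.0685
-x 1214 0.0684
+y 818 0.0684
-y 810 0.0684
```

View pics/f.png

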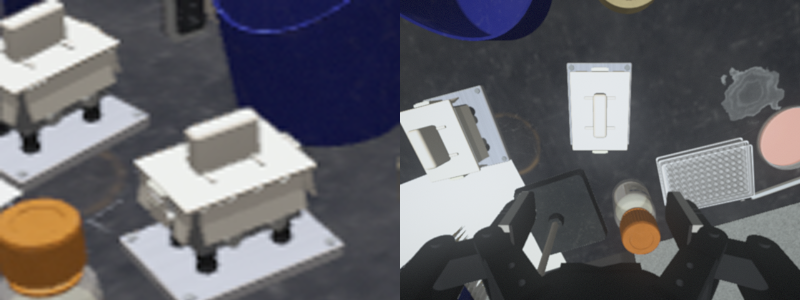

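The lid is level with its plate top at 68.4 mm (68 is home), and it looks the same as on the closed logger. The gripper is clear, so I'm handing in.

```bash
python3 -c "
from bench import ctrl
print(ctrl.hand_in())"
```

```text
the job is handed in; nothing more can be done
None
```

The white lid is on the open logger: the force dropped at the snap (15.2 N highest reading), the plate sits level at 68.4 mm (68 is fully home), and the job was handed in at about 15 s with the gripper clear.

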